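# Lock the treat box with its carabiner

## Robot

A 6-joint arm with a two-finger parallel gripper is mounted at the origin on a cart in front of the work surface, level with it; the furniture and walls round the work are solid. World frame = base frame: x ahead of the robot, y to its left, z up, the work surface at z = 0. Lengths are in m, angles in rad, forces in N, time in s.
With the tool pointing down it reaches from about 0.275 to 0.825 m from the base axis. Payload 4.9 kg.
Tool frame: the origin (TCP) lies at the very end of the fingers, on their centre line; the grasp point (between the pads) lies 19 mm behind it; z points along the fingers, y is the line along which they close (so a half turn about z gives the same grasp; the last joint's range is limited). The gripper opens to 85 mm and grips with 20 to 120 N. Pads are 22 mm wide; open, the fingers measure 114 mm over their backs; the gripper's body (76 mm by 85 mm) begins 54 mm behind the grasp point. The pads swing forward as they close: fully open they stand 13 mm farther back than shut.
Start: joints at [1.024, 0.326, -0.193, 1.052, 0, 1.437], TCP at [0.221, 0.504, 0.231] pointing down, gripper open.
Joint ranges: [-2.65, 2.65], [-0.97, 1.79], [-1.3, 1.35], [-1.93, 2.1], [-1.47, 1.37], [-3.14, 3.14]. Speed limits (rad/s): [2.57, 2.57, 3.14, 3.14, 3.14, 3.14].

## Interface

Orientations are given as a unit quaternion [w, x, y, z].
In Python, from workcell import manip gives the robot as it stands.
- The arm moves only by the tool send_rows, never from a script. Its argument "deltas" is a list of rows, each a list of 3 entries, a list of its own where there are three numbers: the shift along the tool's x, y, z in mm, then the turn, a rotation vector about the tool's x, y, z in degrees, then the opening, from 0 (shut) to 1 (fully open). In form: [[[dx, dy, dz], [rx, ry, rz], claw], ...]. A call has 1 to 8 rows; each row shifts and turns the commanded pose from where the row before left it, along the tool's axes as they then stand; what a row does not reach is not made up. A row lasts 1/12 s, in which the tool goes at most 41.7 mm and 7.16 degrees, less where a joint would pass 70% of its speed; a pose out of reach is approached as far as the arm can. A call with a gripper value outside its range is refused whole. The fingers move at their own pace and stop on an object; "force" is the grip in N (left out, the last holds). Time passes only in rows, so rows that do not move let the fingers close. It gives the time, the measured TCP pose, the force, the opening and the grip force at its end, in the units of the state.
- manip.observe(): the state, without advancing time (a new reading comes with each control period).
- manip.snapshot(name): name is "scene" or "top"; returns (picture, depth): 480x640x3 uint8, red, green, blue; 480x640 float32, m along the optical axis (not along the pixel's ray), 0 where there is no reading.
- manip.get_calibration(name): a dict with "mtx" (3x3 intrinsics, pixels), "dist_coeffs" ([k1, k2, p1, p2, k3] as OpenCV has them; the pictures are not rectified), "view" (4x4, takes a point from world to camera coordinates). Camera axes: x right, y up, looking along -z (the intrinsics and any distortion apply to the point x, -y, -z); pixel columns grow to the right and rows downward; lengths in m; the calibration is good to about 2 mm. A picture is of the moment at which its call begins. get_calibration takes no time and is no camera call.
- manip.sign_off(): hands the job in; it is judged then, once.
Trained networks look in the newest picture that a camera, given by its name, has taken for a name from the list of things; names that differ only in an ending like _2 or _b are one class to them, and where a whole thing is asked for, a point or a joint stands for the part that bears it (a point fixed in the world has none). Each returns a list of dicts, best first, with "conf" (0 to 1); they miss things now and then, are a little off and sometimes report something else, mostly with a low value. They report only what shows in the picture. A call takes as long as a camera call. They do not tell look-alikes from the thing itself.
- manip.find_in(name, camera): "location" ([column, row] as shares, 0 to 1, of the picture: columns of its width, rows of its height, amid what is visible of it).
- manip.masks_of(name, camera): "mask" (480x640 bool, what is visible of it) and "location" ([column, row] as shares, 0 to 1, of the picture: columns of its width, rows of its height, amid what is visible of it).
The state is a dict: "time_s": time; "joint_positions": joint angles; "joint_velocities": joint speeds; "tau": joint torques, N m; "tool_pos": TCP position; "eef_rot": TCP orientation; "contact_force": force on the tool from outside, world axes, zero at the start; "wrist_torque": the same for the moment, N m; "gripper_width": opening from 0.0 (shut) to 1.0 (fully open); "finger_force": force on a finger pad.
Only numpy, scipy, OpenCV 4.12 (cv2) and the standard library are available. Lean on these libraries where they do the work, as an engineer would, in place of code of your own. Each camera call takes 0.05 s, during which the arm holds its last target. There are 200 camera calls.

## Task

Lock the wooden treat box: shut its lid, fold the steel hasp down flat over the staple, then take the carabiner off the hook stand and clip it onto the staple's bar by pressing its sprung gate against the bar. Once the gate has snapped shut, pull on the clipped carabiner with a steady 10 N or so for about a second to make sure that it holds, then leave it hanging there. Never force it hard against the box, and leave the other things on the worktop where they are.

Things in the scene. Friction and masses are not known exactly. Their poses are not given: they have to be found in the camera images.
- treat_box: Light wooden box with steel corners, 150 deep (x) x 220 wide (y) x 150 mm high with the lid shut; full and on non-slip feet: it does not move. Origin: centre of its underside; x points from the front (the side with the hasp, towards the robot) to the back, z up. Front face at x = -75 mm.
- lid (a joint): Lid of the treat box, 24 mm thick, hinged along the back upper edge (x = +75, z = 126 mm in the box frame). 0 = shut (top at z = 150 mm); grows as the front rises (rad). A stiff hinge: it stays where it is left and takes 2 to 5 N on its front half to push down.
- hasp (a joint): Steel hasp strap hinged to the front edge of the lid, 60 wide, 60 long, 3 mm thick, with a slot 46 wide x 15 mm high, 28 to 43 mm from its pivot, that passes over the staple. 0 = flat down over the staple (its face then at x = -82 mm in the box frame); grows as it swings out and up; 1.57 = sticking straight out (rad). Light friction: it stays where it is left.
- hasp_pivot (a point): Middle of the hasp's pivot line (which runs along the box's y); at x = -80, z = 142 mm in the box frame when the lid is shut. It moves with the lid.
- staple_bar (a point): Middle of the bar of the staple, the rigid steel eye on the box's front: a 6 mm round bar bent to a level U, legs 38 mm apart (32 mm clear). The bar runs along the box's y at x = -98, z = 108 mm in the box frame. With the hasp flat, 13 mm are clear between bar and hasp. Axes as the box's.
- carabiner: Plain aluminium carabiner, 110 long x 64 wide, 9 mm bars, 0.12 kg. Origin: centre of the loop; z along its length (up as it hangs), x from spine to gate side, y across its thickness. Gate side: centre line at x = +27.5 mm; inside of the top bend at z = +46 mm (40 near x = +16). Starts hanging upright on the hook, gate to the left as seen facing the hook's tip.
- gate (a joint): Sprung gate of the carabiner, 7 mm thick: pivot at x = +26.5, z = -26 mm in its frame, tip at z = +21. 0 = shut; grows as it swings inward, to 0.65 rad; inward only. About 2 N at the tip starts it; 5 N at z = +4 gives 0.5 rad; it snaps back. A bar pressed on it between z = -10 and +16 goes in under the nose; once 11 mm inside the gate line it can rise past the tip, and the gate shuts.
- hook_stand: Small wooden stand, fixed: round foot 100 mm across, post 20 mm thick and 186 mm high at its origin (underside of the foot). A steel hook, 8 mm bar, top at z = 154 mm, points along the stand's -x, 88 mm long; its last 15 mm turn up to z = 170 mm.
- hook_seat (a point): Top of the hook's bar, 52 mm in front of the post, about where the carabiner hangs. Axes as the stand's.
- jar_1: Jar with a black lid, 65 mm across, 86 mm high. Bystander; origin under its centre.
- spice_jar: Spice jar with a black cap and green label, 40 mm across, 105 mm high. Bystander; origin under its centre.
- tin: Flat red tin, 93 x 139 x 30 mm, on the left placemat. Bystander; origin under its centre.
- spine (a point): Middle of the carabiner's spine, at x = -27.5 mm in its frame: a straight piece 10 x 10 mm, z -32 to +32 mm, to be gripped across y. Axes as the carabiner's.
- nose (a point): Lower end of the carabiner's fixed nose, at x = +27.5, z = +21 mm in its frame, where the gate's tip closes; the nose's outer side is at x = +32 mm. Axes as the carabiner's.
Not all that is in view belongs to the job. Of the things shaped like the carabiner, the aluminium one is meant.

How it is judged:
By the outcome, as a careful person would: the job done as asked, in the order asked, and still so for the second after the job is handed in, with the robot touching nothing.
It also fails if it takes over 72 s, if anything falls off the work surface, if the arm or the gripper's body presses on something with over 40 N, if the wrist force passes 120 N, or if a joint passes its speed limit or range.

## Working session

There is one attempt and no reset: what is moved stays moved. The work goes in short steps, Python scripts to look and compute and a tool call to move; the robot and the scene stay as the last step left them, time stands still between calls to the robot, and variables do not carry over. Pictures are saved under pics/ and viewed, at most 10 in all, crops included, and the job is handed in when it is done.

Besides the shell and the picture viewer there is one more tool, called in YAML: its name, and indented under it one key for each argument. send_rows: Moves the arm, as the interface text tells. Its arguments: {"type":"object","properties":{"deltas":{"type":"array"},"force":{"type":"number"}},"required":["deltas"]}

```bash
mkdir -p pics; ls
cat > h.py <<'E'
import numpy as np, cv2
from workcell import manip
def deproj(cam,uv,d):
    c=manip.get_calibration(cam);K=np.array(c["mtx"],float);D=np.array(c["dist_coeffs"],float)
    uv=np.asarray(uv,float).reshape(-1,2);d=np.ravel(d)
    n=cv2.undistortPoints(uv[:,None],K,D)[:,0]
    P=np.c_[n[:,0]*d,-n[:,1]*d,-d,np.ones(len(d))]
    return (np.linalg.inv(np.array(c["view"]))@P.T).T[:,:3]
def proj(cam,P):
    c=manip.get_calibration(cam);K=np.array(c["mtx"],float);D=np.array(c["dist_coeffs"],float)
    P=np.asarray(P,float).reshape(-1,3);q=(np.array(c["view"])@np.c_[P,np.ones(len(P))].T).T[:,:3]*[1,-1,-1]
    return cv2.projectPoints(q,np.zeros(3),np.zeros(3),K,D)[0][:,0]
def cloud(cam,d):
    v,u=np.nonzero(d>0); return np.c_[u,v],deproj(cam,np.c_[u,v],d[v,u])
E
python3 - <<'E'
from h import *
s=manip.observe();print(s)
for c in("scene","top"):
    p,d=manip.snapshot(c);cv2.imwrite(f"pics/{c}0.png",p[...,::-1]);np.savez(f"{c}0.npz",p=p,d=d)
    cal=manip.get_calibration(c);V=np.linalg.inv(np.array(cal["view"]));print(c,V[:3,3].round(3),(-V[:3,2]).round(3))
    for n in["treat_box","lid","hasp","staple_bar","carabiner","gate","spine","nose","hook_stand","hook_seat","hasp_pivot","jar_1","spice_jar","tin"]:
        for r in manip.find_in(n,c)[:3]:
            uv=np.array(r["location"])*[640,480];i=uv.astype(int);print(n,round(r["conf"],2),uv.round(0),deproj(c,uv,d[min(i[1],479),min(i[0],639)])[0].round(3))
E
```

```text
pics
{'time_s': 0.0, 'joint_positions': array([ 1.02380504e+00,  3.26962235e-01, -1.93588630e-01,  1.05203167e+00,
        1.28289281e-05,  1.43660827e+00]), 'joint_velocities': array([-0.00074327, -0.00025114, -0.00071045,  0.00026447,  0.00013183,
       -0.00139739]), 'tau': array([-1.89383427e-03, -4.43404412e+01,  2.62434715e+01,  1.55524589e-02,
       -3.69793443e-04,  1.73030367e-05]), 'tool_pos': array([0.22031415, 0.50329308, 0.23049007]), 'eef_rot': array([-3.04381315e-04,  2.04939147e-01,  9.78774309e-01, -8.39660097e-04]), 'contact_force': array([-0.72670228,  0.324923  , -0.38812076]), 'wrist_torque': array([-0.01739071, -0.06426108,  0.02433962]), 'finger_force': 0.0, 'gripper_width': 0.9976454705340161}
scene [-0.112 -0.68   0.658] [ 0.592  0.646 -0.483]
treat_box 0.92 [327. 251.] [0.559 0.016 0.116]
treat_box 0.68 [383. 312.] [ 0.601 -0.138 -0.003]
treat_box 0.4 [422. 290.] [ 0.67  -0.193  0.058]
lid 0.72 [332. 221.] [0.575 0.018 0.19 ]
hasp 0.76 [302. 218.] [0.53  0.075 0.191]
hasp 0.56 [398. 335.] [ 0.531 -0.237  0.026]
staple_bar 0.72 [332. 245.] [0.687 0.13  0.03
[... 1211 characters left out ...]
0.181]
carabiner 0.54 [318. 304.] [0.372 0.121 0.005]
carabiner 0.53 [439. 196.] [ 0.536 -0.375  0.01 ]
spine 0.81 [316. 305.] [0.369 0.131 0.012]
spine 0.67 [453. 211.] [ 0.473 -0.399 -0.003]
spine 0.62 [405. 221.] [ 0.501 -0.233  0.021]
nose 0.81 [324. 306.] [0.357 0.109 0.005]
nose 0.59 [447. 196.] [ 0.525 -0.397  0.013]
nose 0.53 [406. 219.] [ 0.509 -0.243  0.009]
hook_stand 0.92 [401. 216.] [ 0.519 -0.227  0.023]
hook_seat 0.97 [404. 213.] [ 0.517 -0.231  0.053]
hasp_pivot 0.84 [303. 208.] [0.619 0.065 0.173]
jar_1 0.87 [365. 171.] [ 0.683 -0.172  0.083]
spice_jar 0.61 [422. 150.] [ 0.671 -0.36   0.102]
tin 0.68 [177. 314.] [0.505 0.521 0.034]
tin 0.63 [414. 218.] [ 0.499 -0.264  0.019]
```

View pics/scene0.png

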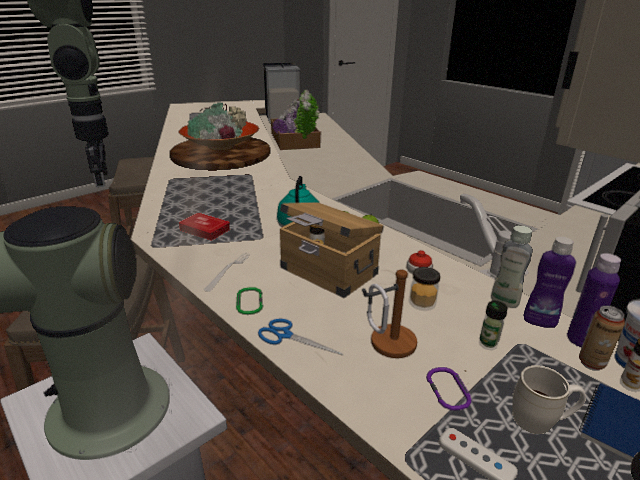

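View pics/top0.png

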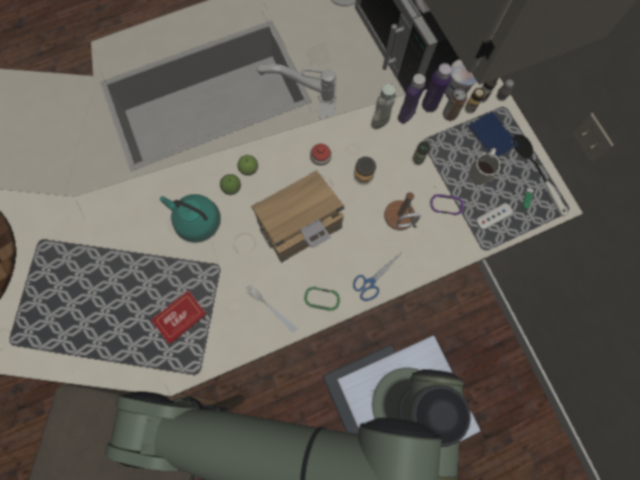

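Run:
```python
import cv2,numpy as np
p=cv2.imread("pics/scene0.png")
a=cv2.resize(p[260:420,330:490],(600,600),interpolation=cv2.INTER_CUBIC);cv2.imwrite("pics/c1.png",a)
```

```text
(no output)
```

View pics/c1.png

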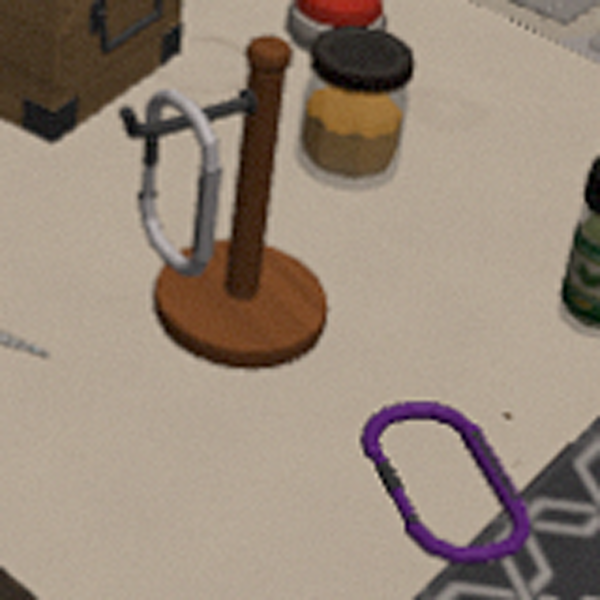

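The carabiner-like things in the scene picture are the purple one (447,388) and the green one (250,300), both lying flat, and the grey metal one hanging on the hook (378,308). The aluminium one is meant; the crop shows it hanging upright, with its gate side away to the left and its spine to the right. The box's lid is partly open, with the hasp folded out on top of it.

Run:
```python
from h import *
C=[]
for c in("scene","top"):
    z=np.load(c+"0.npz");uv,P=cloud(c,z["d"]);C.append((uv,P,z["p"][uv[:,1],uv[:,0]]))
uv,P,col=C[0]
# box front/right faces, below lid, z 0.02..0.115
m=(P[:,2]>.015)&(P[:,2]<.115)&(P[:,0]>.42)&(P[:,0]<.75)&(P[:,1]>-.12)&(P[:,1]<.25)&(uv[:,0]<382)&(uv[:,1]<295)
Q=P[m];print(len(Q))
rng=np.random.default_rng(0)
R=Q.copy();planes=[]
for k in range(2):
    best=None
    for _ in range(800):
        a,b=R[rng.choice(len(R),2,replace=False),:2];n=np.array([-(b-a)[1],(b-a)[0]]);l=np.linalg.norm(n)
        if l<.05: continue
        n/=l;i=abs((R[:,:2]-a)@n)<.003
        if best is None or i.sum()>best.sum():best=i
    I=R[best];c=I[:,:2].mean(0);w,v=np.linalg.eigh(np.cov((I[:,:2]-c).T));n=v[:,0]
    print("plane",len(I),c.round(4),n.round(4),np.degrees(np.arctan2(n[1],n[0])).round(2),I[:,2].min(),I[:,2].max(), np.ptp((I[:,:2]-c)@v[:,1]), w[0]**.5)
    planes.append((c,n));R=R[~best]
A=np.array([p[1] for p in planes]);x=np.linalg.solve(A,[p[1]@p[0] for p in planes]);print("corner",x)
# lid top from top cam
uv,P,col=C[1]
m=(P[:,2]>.13)&(P[:,0]>.45)&(P[:,0]<.8)&(P[:,1]>-.1)&(P[:,1]<.25)
Q=P[m];print("lid z",len(Q),np.percentile(Q[:,2],[1,50,99]))
np.save("lidpts.npy",Q)
c=Q.mean(0);
best=None
for _ in range(500):
    a,b,d=Q[rng.choice(len(Q),3,replace=False)];n=np.cross(b-a,d-a);l=np.linalg.norm(n)
    if l<1e-4:continue
    n/=l;i=abs((Q-a)@n)<.003
    if best is None or i.sum()>best.sum():best=i
I=Q[best];c=I.mean(0);n=np.linalg.svd(I-c,full_matrices=False)[2][2];n*=np.sign(n[2]);print("lid plane",len(I),c.round(4),n.round(4),np.degrees(np.arccos(n[2])))
# stand post/foot : foot top
for (uv,P,col),name in zip(C,("scene","top")):
    m=(abs(P[:,0]-.52)<.09)&(abs(P[:,1]+.235)<.09)
    for lo,hi in((.006,.03),(.04,.12),(.12,.16),(.16,.2)):
        k=m&(P[:,2]>lo)&(P[:,2]<hi);q=P[k]
        if len(q):print(name,lo,hi,len(q),q.min(0).round(3),q.max(0).round(3),np.median(q,0).round(3))
for (uv,P,col),name in zip(C,("scene","top")):
    m=(abs(P[:,0]-.5)<.1)&(abs(P[:,1]+.235)<.09)&(P[:,2]>.035)
    np.save(name+"stand.npy",np.c_[P[m],col[m],uv[m]])
```

```text
4202
plane 2033 [0.5518 0.0583] [-0.9919 -0.1273] -172.69 0.015022249982536207 0.11496727776137194 0.22464391854247162 0.00131843515831843
plane 993 [ 0.6363 -0.033 ] [ 0.1256 -0.9921] -82.78 0.015117860248560433 0.11495199441790582 0.15535415459518662 0.0011137797441698744
corner [ 0.56470389 -0.04206133]
lid z 4029 [0.14656174 0.1758033  0.19827281]
lid plane 2708 [0.6296 0.0804 0.1723] [0.2918 0.0392 0.9557] 17.123440912429
scene 0.006 0.03 1022 [ 0.477 -0.279  0.006] [ 0.576 -0.18   0.03 ] [ 0.517 -0.238  0.014]
scene 0.04 0.12 573 [ 0.466 -0.246  0.04 ] [ 0.535 -0.184  0.12 ] [ 0.517 -0.233  0.082]
scene 0.12 0.16 442 [ 0.444 -0.245  0.12 ] [ 0.534 -0.185  0.16 ] [ 0.486 -0.229  0.149]
scene 0.16 0.2 174 [ 0.44  -0.242  0.16 ] [ 0.539 -0.204  0.186] [ 0.521 -0.231  0.175]
top 0.006 0.03 540 [ 0.432 -0.323  0.006] [ 0.609 -0.145  0.029] [ 0.53  -0.217  0.015]
top 0.04 0.12 135 [ 0.469 -0.244  0.042] [ 0.536 -0.182  0.12 ] [ 0.488 -0.221  0.078]
top 0.12 0.16 142 [ 0.451 -0.239  0.12 ] [ 0.537 -0.183  0.159] [ 0.485 -0.218  0.152]
top 0.16 0.2 86 [ 0.441 -0.238  0.161] [ 0.543 -0.198  0.188] [ 0.523 -0.223  0.18 ]
```

```bash
python3 - <<'E'
from h import *
from scipy.optimize import least_squares
for nm in("scene","top"):
    a=np.load(nm+"stand.npy");P=a[:,:3];col=a[:,3:6]
    br=(col[:,0]>col[:,2]*1.7)
    q=P[br&(P[:,2]>.06)]
    f=lambda p:np.hypot(q[:,0]-p[0],q[:,1]-p[1])-.010
    r=least_squares(f,[.53,-.235],loss="soft_l1",f_scale=.002);print(nm,"post",len(q),r.x.round(4))
    post=r.x
    g=P[~br&(P[:,2]>.05)];
    d=np.hypot(*(g[:,:2]-post).T)
    hk=g[(g[:,2]>.142)&(d<.1)];print("hook-ish n",len(hk))
    # tip: dark pts z>.158
    c=col[~br&(P[:,2]>.05)]
    t=g[(g[:,2]>.158)&(d>.06)&(d<.11)];print("tip",len(t),t.mean(0).round(4),np.degrees(np.arctan2(*(post-t.mean(0)[:2])[::-1])))
    ca=g[(g[:,2]>.06)&(g[:,2]<.14)&(d>.02)];m=ca.mean(0);n=np.linalg.svd(ca-m,full_matrices=False);print("carab",len(ca),m.round(4),n[2].round(3),(n[1]/len(ca)**.5).round(4))
    print(ca.min(0).round(3),ca.max(0).round(3))
E
python3 - <<'E'
import cv2,sys
sys.path.insert(0,".")
from h import *
# overlay box model & stand in a crop pair
p=cv2.imread("pics/scene0.png")
E
```

```text
scene post 463 [ 0.5284 -0.2279]
hook-ish n 283
tip 22 [ 0.4438 -0.2087  0.1642] -12.825519693308877
carab 309 [ 0.4778 -0.219   0.0962] [[ 0.222  0.737 -0.639]
 [-0.193 -0.609 -0.769]
 [-0.956  0.295  0.007]] [0.0271 0.022  0.0026]
[ 0.466 -0.246  0.06 ] [ 0.491 -0.184  0.14 ]
top post 5 [ 0.5363 -0.2298]
hook-ish n 193
tip 19 [ 0.4646 -0.208   0.1641] -16.967422563618303
carab 78 [ 0.4791 -0.2133  0.0937] [[ 0.094  0.268 -0.959]
 [ 0.253  0.925  0.283]
 [ 0.963 -0.269  0.02 ]] [0.0266 0.0215 0.0025]
[ 0.469 -0.244  0.06 ] [ 0.491 -0.182  0.139]
```

```bash
cat >> h.py <<'E'
from scipy.spatial.transform import Rotation as Ro
BC=np.array([.6251,.0765,0]);BY=np.radians(7.3);RB=Ro.from_euler("z",BY).as_matrix()
def box(x,y,z): return BC+RB@(np.array([x,y,z])/1000)
def tool(yaw,pitch):  # tool z at yaw, pitched down; tool y horizontal-left of it
    c,s=np.cos(pitch),np.sin(pitch)
    return Ro.from_euler("z",yaw).as_matrix()@np.array([[-s,0,c],[0,1,0],[-c,0,-s]])
def cur():
    s=manip.observe();q=s["eef_rot"];return s,np.array(s["tool_pos"]),Ro.from_quat([q[1],q[2],q[3],q[0]]).as_matrix()
def plan(p1,R1,n,p0=None,R0=None):
    if p0 is None: _,p0,R0=cur()
    rv=Ro.from_matrix(R0.T@R1).as_rotvec()
    for k in range(n):
        Rk=R0@Ro.from_rotvec(rv*k/n).as_matrix()
        print((Rk.T@((p1-p0)/n)*1000).round(1).tolist(),np.degrees(rv/n).round(2).tolist())
def plan2(p1,R1,n): _,p,R=cur(); print("err",((p1-p)*1000).round(1)); plan(p1,R1,n)
E
python3 -c "
from h import *
plan2(box(-45,0,235),tool(BY,np.pi/2),16);print(box(-45,0,235))"
```

```text
err [ 359.8 -433.1    3.7]
[-31.5, -15.8, -0.2] [0.0, 0.0, -1.93]
[-30.9, -16.8, -0.2] [0.0, 0.0, -1.93]
[-30.3, -17.9, -0.2] [0.0, 0.0, -1.93]
[-29.7, -18.9, -0.2] [0.0, 0.0, -1.93]
[-29.0, -19.9, -0.2] [0.0, 0.0, -1.93]
[-28.4, -20.8, -0.2] [0.0, 0.0, -1.93]
[-27.6, -21.8, -0.2] [0.0, 0.0, -1.93]
[-26.9, -22.7, -0.2] [0.0, 0.0, -1.93]
[-26.1, -23.6, -0.2] [0.0, 0.0, -1.93]
[-25.3, -24.5, -0.2] [0.0, 0.0, -1.93]
[-24.5, -25.3, -0.2] [0.0, 0.0, -1.93]
[-23.6, -26.1, -0.2] [0.0, 0.0, -1.93]
[-22.7, -26.9, -0.2] [0.0, 0.0, -1.93]
[-21.8, -27.6, -0.2] [0.0, 0.0, -1.93]
[-20.8, -28.4, -0.2] [0.0, 0.0, -1.93]
[-19.9, -29.1, -0.2] [0.0, 0.0, -1.93]
[0.58046475 0.07078209 0.235     ]
```

send_rows:
  deltas:
    - [[-31.5,-15.8,0],[0,0,-1.93],0]
    - [[-31,-17,0],[0,0,-1.93],0]
    - [[-30,-18,0],[0,0,-1.93],0]
    - [[-30,-19,0],[0,0,-1.93],0]
    - [[-29,-20,0],[0,0,-1.93],0]
    - [[-28,-21,0],[0,0,-1.93],0]
    - [[-28,-22,0],[0,0,-1.93],0]
    - [[-27,-23,0],[0,0,-1.93],0]
  force: 30

```text
time_s: 2.17
tool_pos: [0.4012, 0.2845, 0.2315]
eef_rot: [0.0, 0.071, 0.997, 0.0]
contact_force: [0.6, 0.8, -0.1]
gripper_width: -0.005
finger_force: 0.0
```

send_rows:
  deltas:
    - [[-26,-23.5,0],[0,0,-1.93],0]
    - [[-25,-24.5,0],[0,0,-1.93],0]
    - [[-24.5,-25,0],[0,0,-1.93],0]
    - [[-23.5,-26,0],[0,0,-1.93],0]
    - [[-22.5,-27,0],[0,0,-1.93],0]
    - [[-22,-27.5,0],[0,0,-1.93],0]
    - [[-21,-28.5,0],[0,0,-1.93],0]
    - [[-20,-29,0],[0,0,-1.93],0]

```text
time_s: 2.83
tool_pos: [0.5809, 0.0682, 0.2314]
eef_rot: [0.0, -0.064, 0.998, 0.0]
contact_force: [0.9, 0.2, 1.0]
gripper_width: -0.003
finger_force: 0.0
```

```bash
python3 -c "
from h import *
plan2(box(-45,0,195),tool(BY,np.pi/2),3);s=cur()[0];print(s['joint_positions'],s['contact_force'],s['gripper_width'])"
```

```text
err [ -0.5   2.6 -36.4]
[0.0, 0.9, 12.1] [0.0, 0.01, 0.0]
[0.0, 0.9, 12.1] [0.0, 0.01, 0.0]
[0.0, 0.9, 12.1] [0.0, 0.01, 0.0]
[-9.42713462e-03  3.90731713e-01 -9.74517043e-02  1.08231987e+00
  1.14477599e-04 -1.36954138e-01] [0.85262062 0.18300622 1.01793064] -0.003159453470033837
```

send_rows:
  deltas:
    - [[0,2.5,15],[0,0,0],0]
    - [[0,0,12],[0,0,0],0]
    - [[0,0,10],[0,0,0],0]
    - [[0,0,8],[0,0,0],0]
    - [[0,0,6],[0,0,0],0]
    - [[0,0,6],[0,0,0],0]
    - [[0,0,6],[0,0,0],0]
    - [[0,0,6],[0,0,0],0]

```text
time_s: 3.5
tool_pos: [0.5797, 0.0726, 0.1623]
eef_rot: [0.0, -0.063, 0.998, -0.0]
contact_force: [-1.7, -0.9, 3.3]
gripper_width: -0.002
finger_force: 1.3
```

send_rows:
  deltas:
    - [[0,0,4],[0,0,0],0]
    - [[0,0,3],[0,0,0],0]
    - [[0,0,2],[0,0,0],0]
    - [[0,0,1],[0,0,0],0]
    - [[0,0,0],[0,0,0],0]

```text
time_s: 3.92
tool_pos: [0.5797, 0.0723, 0.152]
eef_rot: [0.0, -0.063, 0.998, 0.0]
contact_force: [0.4, -0.0, 0.0]
gripper_width: 0.0
finger_force: 0.0
```

send_rows:
  deltas:
    - [[0,0,1],[0,0,0],0]
    - [[0,0,1],[0,0,0],0]
    - [[0,0,0],[0,0,0],0]

```text
time_s: 4.17
tool_pos: [0.5799, 0.0722, 0.1506]
eef_rot: [0.0, -0.063, 0.998, -0.0]
contact_force: [-0.6, -0.4, 2.6]
gripper_width: 0.001
finger_force: 1.6
```

send_rows:
  deltas:
    - [[0,0,0.7],[0,0,0],0]
    - [[0,0,0.7],[0,0,0],0]
    - [[0,0,0],[0,0,0],0]

```text
time_s: 4.42
tool_pos: [0.5798, 0.0722, 0.1505]
eef_rot: [0.001, -0.063, 0.998, -0.0]
contact_force: [-4.1, -0.1, 11.6]
gripper_width: -0.002
finger_force: 5.9
```

send_rows:
  deltas:
    - [[0,0,-15],[0,0,0],0]
    - [[0,0,-25],[0,0,0],0]
    - [[0,0,-25],[0,0,0],0]
    - [[20,0,0],[0,0,0],0]
    - [[25,0,0],[0,0,0],0]
    - [[23,0,0],[0,0,0],0]

```text
time_s: 4.92
tool_pos: [0.512, 0.0635, 0.2141]
eef_rot: [0.001, -0.063, 0.998, -0.0]
contact_force: [0.2, -0.7, -1.1]
gripper_width: -0.005
finger_force: 0.0
```

Run:
```python
from h import *
C={}
for c in("scene","top"):
    p,d=manip.snapshot(c);cv2.imwrite(f"pics/{c}1.png",p[...,::-1])
    uv,P=cloud(c,d);B=(P-BC)@RB*1000
    m=(abs(B[:,1])<29)&(B[:,0]>-160)&(B[:,0]<-84)&(B[:,2]>90)&(B[:,2]<175)
    q=B[m];print(c,len(q))
    for lo in range(-160,-80,8):
        k=q[(q[:,0]>=lo)&(q[:,0]<lo+8)]
        if len(k):print(lo,len(k),np.percentile(k[:,2],[5,50,95]).round(0),np.percentile(k[:,1],[5,95]).round(0))
    m=(abs(B[:,1])<100)&(abs(B[:,0])<60)&(B[:,2]>100)&(B[:,2]<170);q=B[m];print("lid z",np.median(q[:,2]),len(q))
p=cv2.imread("pics/scene1.png");cv2.imwrite("pics/c2.png",cv2.resize(p[150:330,240:440],(800,720))[:600])
```

```text
scene 293
-144 34 [133. 136. 137.] [-26.  24.]
-136 43 [135. 136. 138.] [-27.  26.]
-128 34 [135. 137. 138.] [-28.  27.]
-120 14 [136. 138. 139.] [-28.  28.]
-112 37 [137. 139. 141.] [-26.  25.]
-104 59 [107. 140. 142.] [-24.  26.]
-96 49 [108. 141. 143.] [-25.  23.]
-88 23 [107. 142. 145.] [-22.  20.]
lid z 149.4422708508946 1560
top 144
-144 31 [133. 136. 141.] [-19.  26.]
-136 56 [134. 137. 142.] [-19.  27.]
-128 26 [134. 137. 143.] [-22.  28.]
-120 9 [136. 140. 142.] [-23.  28.]
-112 19 [136. 140. 145.] [ 5. 28.]
-104 3 [110. 141. 142.] [12. 27.]
lid z 149.87204529398412 1556
```

View pics/c2.png

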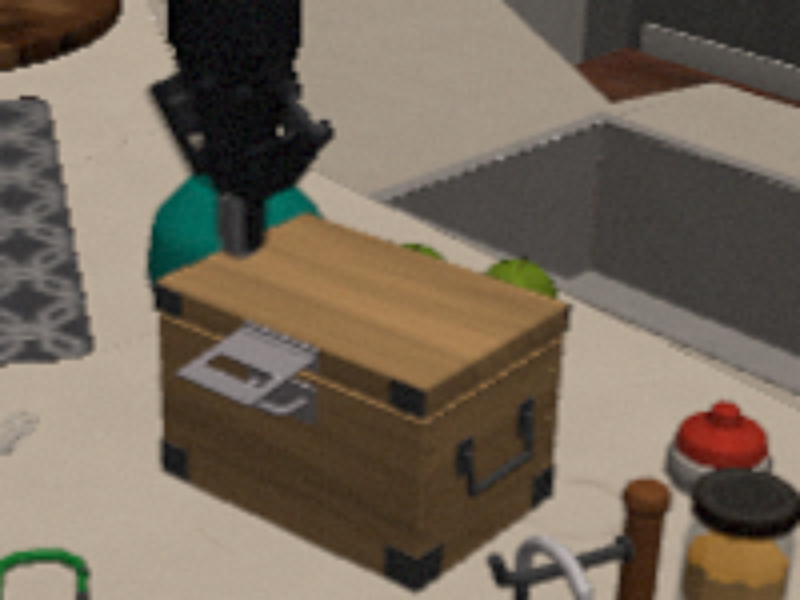

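The crop shows the lid shut, the hasp sticking out level from the front (about 245,365) and the staple bar below it (290,400). This agrees with the box pose I measured.

send_rows:
  deltas:
    - [[0,0,25],[0,0,0],0]
    - [[0,0,25],[0,0,0],0]
    - [[0,0,12],[0,0,0],0]
    - [[0,0,8],[0,0,0],0]
    - [[0,0,8],[0,0,0],0]
    - [[0,0,8],[0,0,0],0]
    - [[0,0,7],[0,0,0],0]
    - [[0,0,0],[0,0,0],0]

```text
time_s: 5.68
tool_pos: [0.5118, 0.0637, 0.1198]
eef_rot: [-0.001, -0.063, 0.998, 0.0]
contact_force: [-1.0, 0.8, 0.6]
gripper_width: -0.001
finger_force: 0.0
```

```bash
python3 -c "
from h import *
s,p,R=cur();print((p-BC)@RB*1000,s['contact_force'])"
```

```text
[-114.02772661    1.68987021  119.77655707] [-1.03780643  0.76512829  0.62029301]
```

send_rows:
  deltas:
    - [[-5,0,0],[0,0,0],0]
    - [[-5,0,0],[0,0,0],0]
    - [[-4,0,0],[0,0,0],0]
    - [[-3,0,0],[0,0,0],0]
    - [[0,0,0],[0,0,0],0]

```text
time_s: 6.1
tool_pos: [0.5304, 0.0659, 0.1213]
eef_rot: [0.001, -0.063, 0.998, 0.0]
contact_force: [-0.6, -1.0, 0.5]
gripper_width: 0.001
finger_force: 0.0
```

send_rows:
  deltas:
    - [[-1.5,0,0],[0,0,0],0]
    - [[-1.5,0,0],[0,0,0],0]
    - [[0,0,0],[0,0,0],0]

```text
time_s: 6.35
tool_pos: [0.5316, 0.0661, 0.1209]
eef_rot: [-0.0, -0.063, 0.998, -0.0]
contact_force: [-3.4, -1.2, 1.8]
gripper_width: -0.002
finger_force: 1.7
```

send_rows:
  deltas:
    - [[-1,0,0],[0,0,0],0]
    - [[-1,0,0],[0,0,0],0]
    - [[0,0,0],[0,0,0],0]

```text
time_s: 6.6
tool_pos: [0.5316, 0.0661, 0.1203]
eef_rot: [-0.002, -0.063, 0.998, -0.0]
contact_force: [-7.5, -1.8, 2.7]
gripper_width: 0.0
finger_force: 3.7
```

send_rows:
  deltas:
    - [[8,0,0],[0,0,0],0]
    - [[20,0,0],[0,0,0],0]
    - [[30,0,0],[0,0,0],0]
    - [[30,0,-20],[0,0,0],0]
    - [[10,-20,-35],[0,0,0],0]
    - [[0,-38,-10],[0,0,0],0]
    - [[0,-38,0],[0,0,0],0]

```text
time_s: 7.18
tool_pos: [0.451, -0.0419, 0.1896]
eef_rot: [0.004, -0.065, 0.998, -0.001]
contact_force: [1.1, 0.2, -0.1]
gripper_width: -0.001
finger_force: 0.0
```

Run:
```python
from h import *
from scipy.optimize import least_squares
c="scene";p,d=manip.snapshot(c);cv2.imwrite(f"pics/{c}2.png",p[...,::-1]);np.savez("scene2.npz",p=p,d=d)
uv,P=cloud(c,d);B=(P-BC)@RB*1000
for lo in range(60,145,8):
    k=B[(B[:,2]>=lo)&(B[:,2]<lo+8)&(abs(B[:,1])<29)&(B[:,0]<-60)&(B[:,0]>-150)]
    if len(k):print(lo,len(k),np.percentile(k[:,0],[2,20,50,80]).round(0),np.percentile(k[:,1],[2,98]).round(0))
# staple bar points
k=B[(abs(B[:,1])<25)&(B[:,0]<-90)&(B[:,0]>-110)&(B[:,2]>95)&(B[:,2]<120)];print("bar",len(k),k.mean(0).round(1),k.min(0).round(1),k.max(0).round(1))
a=cv2.resize(p[200:300,260:360,::-1],(600,600),interpolation=cv2.INTER_CUBIC);cv2.imwrite("pics/c3.png",a)
```

```text
60 49 [-77. -76. -75. -74.] [-28.  28.]
68 33 [-77. -76. -75. -73.] [-28.  28.]
76 21 [-87. -85. -84. -75.] [-28.  28.]
84 53 [-88. -87. -85. -84.] [-29.  26.]
92 47 [-88. -86. -80. -77.] [-28.  22.]
100 43 [-101. -100.  -84.  -77.] [-29.  28.]
108 48 [-102. -100.  -89.  -82.] [-28.  26.]
116 21 [-86. -84. -83. -82.] [-29.  26.]
124 14 [-85. -84. -83. -82.] [-28.  28.]
132 14 [-85. -83. -82. -80.] [-29.  29.]
140 17 [-84. -83. -79. -76.] [-28.  29.]
bar 38 [-98.7  -2.4 108.5] [-103.   -23.8  104.9] [-90.6  20.1 112.1]
```

View pics/c3.png

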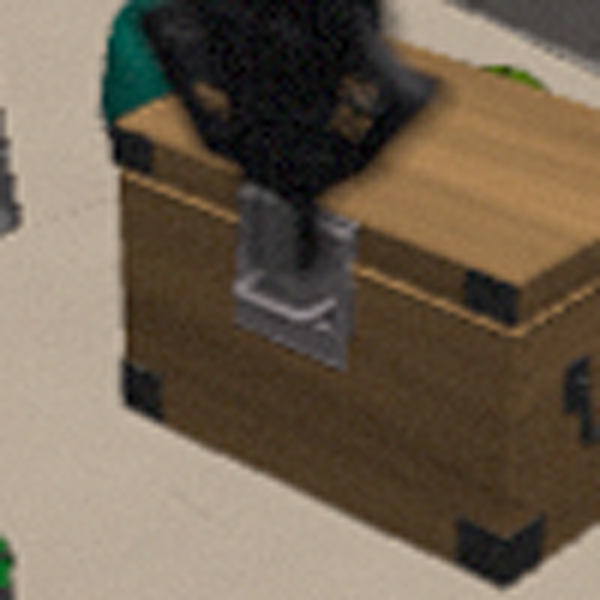

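The hasp is over the staple, but its lower end still stands off about 3–4 mm. I'll press it flat beside the staple leg, with the fingertip low.

send_rows:
  deltas:
    - [[0,28,30],[0,0,0],0]
    - [[0,28,30],[0,0,0],0]
    - [[-20,0,30],[0,0,0],0]
    - [[-25,0,10],[0,0,0],0]
    - [[-20,0,0],[0,0,0],0]
    - [[0,0,0],[0,0,0],0]

```text
time_s: 7.73
tool_pos: [0.5107, 0.0231, 0.0856]
eef_rot: [0.002, -0.063, 0.998, -0.0]
contact_force: [1.1, -0.6, 1.9]
gripper_width: 0.006
finger_force: 0.0
```

```bash
python3 -c "
from h import *
s,p,R=cur();print((p-BC)@RB*1000,s['contact_force']);plan2(box(-106,-38.5,88),tool(BY,np.pi/2),2)"
```

```text
[-120.22286598  -38.47691999   85.5695256 ] [ 1.10901287 -0.5694177   1.85069231]
err [14.1  1.8  2.4]
[-7.1, -0.0, -1.2] [-0.01, 0.14, -0.01]
[-7.1, -0.0, -1.2] [-0.01, 0.14, -0.01]
```

send_rows:
  deltas:
    - [[-7,0,-1],[0,0,0],0]
    - [[-6,0,-1],[0,0,0],0]
    - [[-4,0,0],[0,0,0],0]
    - [[-3,0,0],[0,0,0],0]
    - [[-2,0,0],[0,0,0],0]
    - [[-2,0,0],[0,0,0],0]
    - [[0,0,0],[0,0,0],0]

```text
time_s: 8.32
tool_pos: [0.5304, 0.0256, 0.0881]
eef_rot: [0.0, -0.063, 0.998, -0.0]
contact_force: [0.4, -0.6, -0.4]
gripper_width: 0.002
finger_force: 0.0
```

send_rows:
  deltas:
    - [[-1,0,0],[0,0,0],0]
    - [[-1,0,0],[0,0,0],0]
    - [[-0.5,0,0],[0,0,0],0]
    - [[0,0,0],[0,0,0],0]

```text
time_s: 8.65
tool_pos: [0.5326, 0.026, 0.0879]
eef_rot: [-0.0, -0.063, 0.998, -0.0]
contact_force: [-0.2, 0.1, 0.9]
gripper_width: 0.004
finger_force: 0.0
```

```bash
python3 -c "
from h import *
s,p,R=cur();print((p-BC)@RB*1000,s['contact_force'])"
```

```text
[-98.16446695 -38.38573863  87.87062551] [-0.1874785   0.1457926   0.86440782]
```

send_rows:
  deltas:
    - [[-1.5,0,0],[0,0,0],0]
    - [[-1.5,0,0],[0,0,0],0]
    - [[-1,0,0],[0,0,0],0]
    - [[0,0,0],[0,0,0],0]

```text
time_s: 8.98
tool_pos: [0.5349, 0.0265, 0.0872]
eef_rot: [-0.002, -0.063, 0.998, 0.0]
contact_force: [-4.8, -0.7, -0.9]
gripper_width: -0.001
finger_force: 0.0
```

send_rows:
  deltas:
    - [[-1,0,0],[0,0,0],0]
    - [[-1,0,0],[0,0,0],0]
    - [[0,0,0],[0,0,0],0]

```text
time_s: 9.23
tool_pos: [0.5351, 0.0268, 0.0867]
eef_rot: [-0.003, -0.063, 0.998, 0.0]
contact_force: [-9.5, -1.0, 1.5]
gripper_width: 0.004
finger_force: 0.0
```

send_rows:
  deltas:
    - [[-1,0,0],[0,0,0],0]
    - [[-1,0,0],[0,0,0],0]
    - [[0,0,0],[0,0,0],0]

```text
time_s: 9.48
tool_pos: [0.5349, 0.0269, 0.0862]
eef_rot: [-0.005, -0.063, 0.998, 0.0]
contact_force: [-13.6, -2.0, 2.9]
gripper_width: 0.005
finger_force: 0.0
```

send_rows:
  deltas:
    - [[10,0,0],[0,0,0],0]
    - [[25,0,0],[0,0,0],0]
    - [[35,0,-10],[0,0,0],0]
    - [[35,0,-35],[0,0,0],0]
    - [[25,0,-30],[0,0,0],0]
    - [[0,-30,0],[0,0,0],0]
    - [[0,0,0],[0,0,0],0]
    - [[0,0,0],[0,0,0],0]

```text
time_s: 10.15
tool_pos: [0.4225, -0.0195, 0.1585]
eef_rot: [0.002, -0.062, 0.998, -0.0]
contact_force: [0.3, 0.1, -0.7]
gripper_width: -0.003
finger_force: 0.0
```

Run:
```python
from h import *
c="scene"
BB=[]
for i in range(3):
    p,d=manip.snapshot(c);uv,P=cloud(c,d);BB.append((P-BC)@RB*1000)
cv2.imwrite(f"pics/{c}3.png",p[...,::-1]);np.savez("scene3.npz",p=p,d=d)
B=np.vstack(BB)
for lo in range(60,150,8):
    k=B[(B[:,2]>=lo)&(B[:,2]<lo+8)&(abs(B[:,1])>23.5)&(abs(B[:,1])<29)&(B[:,0]<-60)&(B[:,0]>-150)]
    if len(k):print(lo,len(k),np.percentile(k[:,0],[2,20,50,80]).round(1))
k=B[(abs(B[:,1]+0)<60)&(abs(B[:,1])>35)&(B[:,0]<-60)&(B[:,0]>-90)&(B[:,2]>20)&(B[:,2]<115)]
print("front",len(k),[np.median(k[(k[:,2]>a)&(k[:,2]<a+20),0]).round(1) for a in(20,40,60,80,95)])
s=manip.observe();print(s["tool_pos"],s["contact_force"],s['joint_positions'].round(2))
```

```text
60 22 [-77.3 -76.1 -74.9 -74.1]
68 21 [-77.5 -76.2 -74.4 -73.7]
76 18 [-83.  -81.6 -77.8 -74.1]
84 32 [-83.8 -82.9 -80.8 -74.5]
92 26 [-84.1 -83.1 -81.2 -74.4]
100 20 [-84.  -83.4 -81.8 -74.5]
108 23 [-83.3 -82.  -80.4 -75.3]
116 31 [-84.  -82.8 -80.7 -73.3]
124 24 [-84.8 -82.7 -80.5 -78.3]
132 17 [-84.6 -83.4 -81.9 -80.9]
140 33 [-84.8 -83.3 -79.  -75.7]
148 23 [-76.6 -73.1 -69.6 -66.1]
front 1012 [np.float64(-75.2), np.float64(-75.0), np.float64(-75.0), np.float64(-75.0), np.float64(-74.8)]
[ 0.42103104 -0.01808656  0.15696541] [-0.46602224  0.64344099  0.3694107 ] [-0.22  0.16 -0.62  0.79  0.   -0.35]
```

Run:
```python
from h import *
from scipy.optimize import least_squares
from scipy.spatial import cKDTree
def cl(r=25,a=27.5,b=50.5):
    t=np.linspace(0,np.pi/2,20);L=[]
    for sx,sz,o in((1,1,0),(-1,1,1),(-1,-1,2),(1,-1,3)):
        L.append(np.c_[sx*(a-r),sz*(b-r)]+r*np.c_[np.cos(t+o*np.pi/2),np.sin(t+o*np.pi/2)])
    L=np.vstack(L+[L[0][:1]]);s=np.r_[0,np.cumsum(np.hypot(*np.diff(L,axis=0).T))];u=np.arange(0,s[-1],.5)
    return np.c_[np.interp(u,s,L[:,0]),0*u,np.interp(u,s,L[:,1])]/1000
L=cl();T=cKDTree(L)
pts={}
for c in("scene","top"):
    acc=[]
    for i in range(2):
        p,d=manip.snapshot(c);uv,P=cloud(c,d);col=p[uv[:,1],uv[:,0]].astype(int)
        m=(abs(P[:,0]-.478)<.04)&(abs(P[:,1]+.215)<.045)&(P[:,2]>.045)&(P[:,2]<.165)
        m&=~(col[:,0]>col[:,2]*1.5)  # not wood
        h=m&(P[:,2]>.142)&(np.abs((P[:,:2]-[.4786,-.2128])@[.28,.96])<.008) # hook
        acc.append(P[m&~h])
    pts[c]=np.vstack(acc)
for sel in(("scene",),("top",),("scene","top")):
    Q=np.vstack([pts[c] for c in sel])
    def f(x):
        R=Ro.from_euler("ZYX",[x[3],x[4],x[5]]).as_matrix();return (T.query((Q-x[:3])@R)[0]-.0046)*1000
    r=least_squares(f,[.4786,-.2128,.108,np.radians(73.5),0,0],loss="soft_l1",f_scale=1.5,x_scale=[.01,.01,.01,.1,.1,.1],diff_step=1e-3)
    R=Ro.from_euler("ZYX",r.x[3:]).as_matrix()
    print(sel,len(Q),r.x[:3].round(4),np.degrees(r.x[3:]).round(1),"med",np.median(abs(r.fun)).round(2),"spine",(r.x[:3]+R@[-.0275,0,0]).round(4))
```

```text
('scene',) 871 [ 0.4816 -0.2135  0.1066] [72.9 -0.6  0.6] med 0.74 spine [ 0.4735 -0.2398  0.1063]
('top',) 90 [ 0.4808 -0.2107  0.1084] [76.5  0.3  0.7] med 0.52 spine [ 0.4744 -0.2375  0.1086]
('scene', 'top') 961 [ 0.4816 -0.2133  0.1066] [72.9 -0.4  0.6] med 0.77 spine [ 0.4735 -0.2396  0.1064]
```

```bash
cat >> h.py <<'E'
CY=np.radians(73.3);SP=np.array([.4737,-.239,.107]);RG=tool(CY,np.radians(50));G=SP+.015*RG[:,2]
E
python3 -c "
from h import *
_,p,R=cur()
w1=np.array([.42,-.10,.30]);w2=np.array([.44,-.31,.30]);pre=G-.09*RG[:,2];print(G,pre)
Rm=R@Ro.from_rotvec(Ro.from_matrix(R.T@RG).as_rotvec()/2).as_matrix()
plan(w1,Rm,7);print();plan(w2,RG,8,w1,Rm);print();plan(pre,RG,4,w2,RG)"
```

```text
[ 0.47647068 -0.22976485  0.09550933] [ 0.45984662 -0.28517573  0.16445333]
[1.6, -11.6, -20.5] [-1.64, -2.53, -4.52]
[1.6, -10.9, -20.9] [-1.64, -2.53, -4.52]
[1.5, -10.2, -21.2] [-1.64, -2.53, -4.52]
[1.3, -9.4, -21.6] [-1.64, -2.53, -4.52]
[1.1, -8.7, -21.9] [-1.64, -2.53, -4.52]
[0.8, -8.0, -22.2] [-1.64, -2.53, -4.52]
[0.4, -7.3, -22.4] [-1.64, -2.53, -4.52]

[13.4, -21.5, -7.3] [-1.43, -2.22, -3.95]
[14.5, -20.4, -8.3] [-1.43, -2.22, -3.95]
[15.6, -19.1, -9.4] [-1.43, -2.22, -3.95]
[16.4, -17.7, -10.5] [-1.43, -2.22, -3.95]
[17.2, -16.3, -11.6] [-1.43, -2.22, -3.95]
[17.8, -14.8, -12.6] [-1.43, -2.22, -3.95]
[18.2, -13.2, -13.7] [-1.43, -2.22, -3.95]
[18.6, -11.6, -14.7] [-1.43, -2.22, -3.95]

[16.1, -3.0, 30.7] [0.0, 0.0, 0.0]
[16.1, -3.0, 30.7] [0.0, 0.0, 0.0]
[16.1, -3.0, 30.7] [0.0, 0.0, 0.0]
[16.1, -3.0, 30.7] [0.0, 0.0, 0.0]
```

send_rows:
  deltas:
    - [[1.6,-11.5,-20.5],[-1.64,-2.53,-4.52],0.4]
    - [[1.5,-11,-21],[-1.64,-2.53,-4.52],0.4]
    - [[1.5,-10,-21],[-1.64,-2.53,-4.52],0.4]
    - [[1.3,-9.5,-21.5],[-1.64,-2.53,-4.52],0.4]
    - [[1,-8.5,-22],[-1.64,-2.53,-4.52],0.4]
    - [[1,-8,-22],[-1.64,-2.53,-4.52],0.4]
    - [[0.5,-7,-22.5],[-1.64,-2.53,-4.52],0.4]

```text
time_s: 11.08
tool_pos: [0.4193, -0.1001, 0.3016]
eef_rot: [0.147, -0.332, 0.925, 0.108]
contact_force: [0.6, 0.8, 0.4]
gripper_width: 0.406
finger_force: 0.0
```

send_rows:
  deltas:
    - [[13.5,-21.5,-7],[-1.43,-2.22,-3.95],0.4]
    - [[14.5,-20.5,-8],[-1.43,-2.22,-3.95],0.4]
    - [[15.5,-19,-9.5],[-1.43,-2.22,-3.95],0.4]
    - [[16.5,-17.5,-10.5],[-1.43,-2.22,-3.95],0.4]
    - [[17,-16.5,-11.5],[-1.43,-2.22,-3.95],0.4]
    - [[18,-15,-12.5],[-1.43,-2.22,-3.95],0.4]
    - [[18,-13,-13.5],[-1.43,-2.22,-3.95],0.4]
    - [[18.5,-11.5,-14.5],[-1.43,-2.22,-3.95],0.4]

```text
time_s: 11.75
tool_pos: [0.4395, -0.3105, 0.2991]
eef_rot: [0.276, -0.562, 0.753, 0.204]
contact_force: [1.7, 0.2, 0.4]
gripper_width: 0.4
finger_force: 0.0
```

```bash
python3 -c "
from h import *
s,p,R=cur();print(p,s['joint_positions'].round(2),s['gripper_width'])
plan2(G-.09*RG[:,2],RG,4)"
```

```text
[ 0.43946551 -0.31047892  0.2991008 ] [-1.03  0.6   0.19  1.68  0.5  -2.45] 0.39973436095452486
err [  20.4   25.3 -134.6]
[16.0, -3.0, 30.6] [-0.01, 0.04, 0.05]
[15.9, -3.0, 30.6] [-0.01, 0.04, 0.05]
[15.9, -3.0, 30.6] [-0.01, 0.04, 0.05]
[15.9, -3.0, 30.6] [-0.01, 0.04, 0.05]
```

send_rows:
  deltas:
    - [[16,-3,30.5],[0,0,0],0.4]
    - [[16,-3,30.5],[0,0,0],0.4]
    - [[16,-3,30.5],[0,0,0],0.4]
    - [[16,-3,30.5],[0,0,0],0.4]
    - [[0,0,25],[0,0,0],0.4]
    - [[0,0,15],[0,0,0],0.4]
    - [[0,0,0],[0,0,0],0.4]

```text
time_s: 12.33
tool_pos: [0.4662, -0.2565, 0.1315]
eef_rot: [0.275, -0.561, 0.753, 0.207]
contact_force: [-0.2, 0.0, 0.5]
gripper_width: 0.405
finger_force: 0.0
```

```bash
python3 -c "
from h import *
s,p,R=cur();print(p,s['joint_positions'].round(2),s['contact_force'])
plan2(G,RG,3)
p,d=manip.snapshot('scene');cv2.imwrite('pics/c4.png',cv2.resize(p[250:370,320:480,::-1],(800,600),interpolation=cv2.INTER_CUBIC))"
```

```text
[ 0.46620932 -0.25646521  0.13152742] [-0.95  0.69 -0.1   1.26  0.53 -2.36] [-0.19288526  0.01522918  0.53511127]
err [ 10.3  26.7 -36. ]
[0.5, -0.8, 15.3] [0.08, 0.08, -0.02]
[0.5, -0.8, 15.3] [0.08, 0.08, -0.02]
[0.5, -0.7, 15.3] [0.08, 0.08, -0.02]
```

View pics/c4.png

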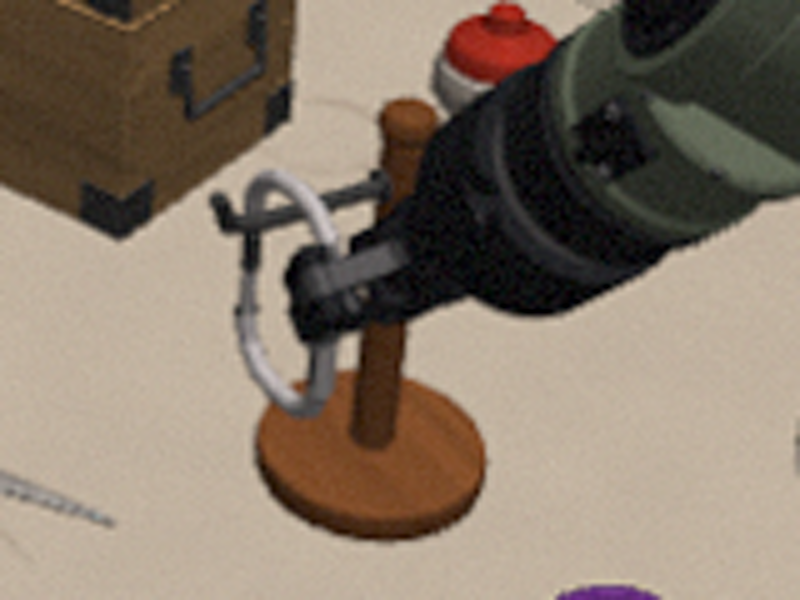

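The crop shows the fingers (about 320,290) coming in on the hanging carabiner's spine, clear of the post and the hook.

send_rows:
  deltas:
    - [[0.5,-0.8,15],[0,0,0],0.4]
    - [[0.5,-0.8,15],[0,0,0],0.4]
    - [[0.5,-0.7,10],[0,0,0],0.4]
    - [[0,0,6],[0,0,0],0.4]
    - [[0,0,0],[0,0,0],0.4]

```text
time_s: 12.8
tool_pos: [0.4775, -0.233, 0.0982]
eef_rot: [0.275, -0.561, 0.754, 0.204]
contact_force: [-0.3, -0.2, -0.1]
gripper_width: 0.405
finger_force: 0.0
```

send_rows:
  deltas:
    - [[0,0,0],[0,0,0],0.2]
    - [[0,0,0],[0,0,0],0.1]
    - [[0,0,0],[0,0,0],0]
    - [[0,0,0],[0,0,0],0]
    - [[0,0,0],[0,0,0],0]
    - [[0,0,0],[0,0,0],0]
  force: 60

```text
time_s: 13.3
tool_pos: [0.4779, -0.234, 0.0989]
eef_rot: [0.275, -0.561, 0.754, 0.203]
contact_force: [0.2, -1.9, 3.4]
gripper_width: 0.101
finger_force: 60.0
```

send_rows:
  deltas:
    - [[-3,0,-4],[0,0,0],0]
    - [[-7,0,-8],[0,0,0],0]
    - [[-7,0,-8],[0,0,0],0]
    - [[0,0,0],[0,0,0],0]

```text
time_s: 13.63
tool_pos: [0.4782, -0.2339, 0.1269]
eef_rot: [0.275, -0.561, 0.754, 0.202]
contact_force: [0.2, -0.7, -0.9]
gripper_width: 0.1
finger_force: 59.5
```

send_rows:
  deltas:
    - [[0,10,0],[0,0,0],0]
    - [[0,15,0],[0,0,0],0]
    - [[0,15,0],[0,0,0],0]
    - [[0,15,0],[0,0,0],0]
    - [[0,20,0],[0,0,0],0]
    - [[0,15,0],[0,0,0],0]
    - [[0,0,0],[0,0,0],0]

```text
time_s: 14.22
tool_pos: [0.3892, -0.2062, 0.1248]
eef_rot: [0.275, -0.56, 0.754, 0.205]
contact_force: [0.3, 0.4, -1.7]
gripper_width: 0.097
finger_force: 59.5
```

```bash
cat >> h.py <<'E'
# carabiner in tool frame (nominal, at grasp)
RC0=Ro.from_euler("z",np.radians(73)).as_matrix()
Tg=np.array([.4779,-.234,.0989]);Rg=Ro.from_quat([-.561,.754,.203,.275]).as_matrix()
def sta(rot_tc,p_tc,o_box):  # tool pose that puts carabiner origin at box point, carabiner axes = box axes
    R=RB@rot_tc.T; return box(*o_box)-R@p_tc, R
ROT=Rg.T@RC0; PTC=Rg.T@(np.array([.4816,-.2133,.107])-Tg)
E
python3 -c "
from h import *
print(ROT.round(3),PTC)
p1,R1=sta(ROT,PTC,(-165,0,110));print(p1)
_,p,R=cur();rv=Ro.from_matrix(R.T@R1).magnitude();print(np.degrees(rv))
plan(p1,R1,14)"
```

```text
[[-0.766 -0.005 -0.642]
 [-0.004  1.    -0.002]
 [ 0.642  0.001 -0.766]] [-0.02121497  0.00240289  0.00720703]
[0.44104877 0.05038818 0.1019    ]
65.64290248563006
[-13.2, 1.8, 13.2] [3.02, 0.01, 3.58]
[-13.0, 3.3, 13.1] [3.02, 0.01, 3.58]
[-12.8, 4.8, 12.9] [3.02, 0.01, 3.58]
[-12.4, 6.2, 12.6] [3.02, 0.01, 3.58]
[-12.0, 7.6, 12.2] [3.02, 0.01, 3.58]
[-11.5, 9.0, 11.8] [3.02, 0.01, 3.58]
[-10.9, 10.3, 11.3] [3.02, 0.01, 3.58]
[-10.2, 11.6, 10.7] [3.02, 0.01, 3.58]
[-9.4, 12.7, 10.0] [3.02, 0.01, 3.58]
[-8.6, 13.8, 9.3] [3.02, 0.01, 3.58]
[-7.7, 14.8, 8.6] [3.02, 0.01, 3.58]
[-6.8, 15.7, 7.8] [3.02, 0.01, 3.58]
[-5.8, 16.5, 6.9] [3.02, 0.01, 3.58]
[-4.7, 17.1, 6.0] [3.02, 0.01, 3.58]
```

send_rows:
  deltas:
    - [[-13,2,13],[3.02,0,3.58],0]
    - [[-13,3.5,13],[3.02,0,3.58],0]
    - [[-13,5,13],[3.02,0,3.58],0]
    - [[-12.5,6,12.5],[3.02,0,3.58],0]
    - [[-12,7.5,12],[3.02,0,3.58],0]
    - [[-11.5,9,12],[3.02,0,3.58],0]
    - [[-11,10.5,11.5],[3.02,0,3.58],0]

```text
time_s: 14.8
tool_pos: [0.4176, -0.0788, 0.1136]
eef_rot: [0.323, -0.323, 0.882, 0.116]
contact_force: [0.2, 0.4, -1.7]
gripper_width: 0.098
finger_force: 59.5
```

send_rows:
  deltas:
    - [[-10,11.5,10.5],[3.02,0,3.58],0]
    - [[-9.5,12.5,10],[3.02,0,3.58],0]
    - [[-8.5,14,9.5],[3.02,0,3.58],0]
    - [[-7.5,15,8.5],[3.02,0,3.58],0]
    - [[-7,15.5,8],[3.02,0,3.58],0]
    - [[-6,16.5,7],[3.02,0,3.58],0]
    - [[-4.5,17,6],[3.02,0,3.58],0]
    - [[0,0,0],[0,0,0],0]

```text
time_s: 15.47
tool_pos: [0.4543, 0.0491, 0.1128]
eef_rot: [0.334, -0.08, 0.939, 0.03]
contact_force: [-0.7, 0.8, -1.0]
gripper_width: 0.097
finger_force: 59.7
```

```bash
cat > fit.py <<'E'
from h import *
from scipy.optimize import least_squares
from scipy.spatial import cKDTree
def cl(r=25,a=27.5,b=50.5):
    t=np.linspace(0,np.pi/2,20);L=[]
    for sx,sz,o in((1,1,0),(-1,1,1),(-1,-1,2),(1,-1,3)):
        L.append(np.c_[sx*(a-r),sz*(b-r)]+r*np.c_[np.cos(t+o*np.pi/2),np.sin(t+o*np.pi/2)])
    L=np.vstack(L+[L[0][:1]]);s=np.r_[0,np.cumsum(np.hypot(*np.diff(L,axis=0).T))];u=np.arange(0,s[-1],.5)
    return np.c_[np.interp(u,s,L[:,0]),0*u,np.interp(u,s,L[:,1])]
T=cKDTree(cl())
s,p,R=cur();print(p,s["joint_positions"].round(2),s["contact_force"].round(1))
o0=RB.T@(p+R@PTC-BC)*1000;Rc0=RB.T@R@ROT;print("nominal",o0.round(1),Ro.from_matrix(Rc0).as_euler("ZYX",degrees=True).round(1))
Q=[]
for c in("scene","scene","scene","top","top"):
    pic,d=manip.snapshot(c);uv,P=cloud(c,d);col=pic[uv[:,1],uv[:,0]].astype(int)
    B=(P-BC)@RB*1000;b=(B-o0)@Rc0
    m=(T.query(b)[0]<11)&~((b[:,0]<-12)&(abs(b[:,2])<26))&(B[:,0]<-104)&(col.mean(1)>70)
    Q.append(B[m])
    if c=="scene":cv2.imwrite("pics/fit_%.0f.png"%(s["time_s"]*100),pic[...,::-1])
print([len(q) for q in Q])
for QQ in(np.vstack(Q[:3]),np.vstack(Q)):
    f=lambda x:np.r_[T.query((QQ-x[:3])@(Ro.from_euler("ZYX",x[3:],degrees=True).as_matrix()))[0]-4.6,(x[3:]-e0)*.3]
    e0=Ro.from_matrix(Rc0).as_euler("ZYX",degrees=True)
    r=least_squares(f,np.r_[o0,e0],loss="soft_l1",f_scale=1.5,diff_step=1e-3,x_scale=[5,5,5,3,3,3]);print(r.x.round(1),"med",np.median(abs(r.fun)).round(2))
E
python3 fit.py
```

```text
[0.4542871  0.04911783 0.11275015] [-0.22  0.06 -1.29 -0.43  0.25 -0.31] [-0.7  0.8 -1. ]
nominal [-152.    -2.1  120.6] [2.3 0.8 0.3]
[195, 196, 146, 99, 82]
[-152.4   -6.5  119.6    2.4    0.5   -0.3] med 1.0
[-152.5   -6.5  120.2    2.2    1.1   -0.3] med 1.17
```

```bash
cat >> h.py <<'E'
_R0=Ro.from_quat([-.080,.939,.030,.334]).as_matrix()
PTC=PTC+_R0.T@RB@(np.array([-.4,-4.4,-.9])/1000)
def cb():
    s,p,R=cur();return s,RB.T@(p+R@PTC-BC)*1000,Ro.from_matrix(RB.T@R@ROT).as_euler("ZYX",degrees=True)
E
python3 -c "
from h import *
print(cb()[1:])
p1,R1=sta(ROT,PTC,(-140,0,103));print(p1);plan(p1,R1,3)"
```

```text
(array([-154.23369975,  -15.15958497,  117.92442317]), array([1.48303836, 1.02414462, 0.18933674]))
[0.46584419 0.05798601 0.09578482]
[-0.6, 5.1, 7.1] [0.36, -0.34, 0.34]
[-0.6, 5.1, 7.1] [0.36, -0.34, 0.34]
[-0.5, 5.2, 7.0] [0.36, -0.34, 0.34]
```

```bash
python3 fit.py
```

```text
[0.45354993 0.04061759 0.11107977] [-0.24  0.06 -1.3  -0.42  0.25 -0.32] [ 0.6 -0.9 -1.6]
nominal [-154.2  -15.2  117.9] [1.5 1.  0.2]
[208, 208, 210, 120, 120]
[-1.532e+02 -1.330e+01  1.185e+02  3.700e+00  1.300e+00 -1.000e-01] med 0.93
[-1.537e+02 -1.330e+01  1.189e+02  3.600e+00  6.000e-01 -1.000e-01] med 0.99
```

```bash
cat >> h.py <<'E'
PTC=PTC+_R0.T@RB@(np.array([.7,1.9,.8])/1000)
ROT=ROT@Ro.from_euler("z",1.2,degrees=True).as_matrix()
E
python3 -c "
from h import *
print(cb()[1:])
p1,R1=sta(ROT,PTC,(-140,0,103));print(p1);plan(p1,R1,3)"
```

```text
(array([-153.65718999,  -13.63646743,  118.64524999]), array([2.60221688, 1.01535877, 0.21701171]))
[0.46527424 0.05646746 0.09498397]
[-0.3, 4.7, 7.1] [0.6, -0.34, 0.63]
[-0.2, 4.8, 7.1] [0.6, -0.34, 0.63]
[-0.1, 4.9, 7.0] [0.6, -0.34, 0.63]
```

send_rows:
  deltas:
    - [[0,5,7],[0.6,-0.3,0.6],0]
    - [[0,5,7],[0.6,-0.3,0.6],0]
    - [[0,5,7],[0.6,-0.3,0.6],0]
    - [[0,0,0],[0,0,0],0]
    - [[0,0,0],[0,0,0],0]

```text
time_s: 16.38
tool_pos: [0.4686, 0.0584, 0.0973]
eef_rot: [0.337, -0.055, 0.94, 0.018]
contact_force: [0.5, -0.5, -0.1]
gripper_width: 0.099
finger_force: 59.6
```

```bash
python3 fit.py;  python3 -c "
from h import *
print(cb()[1:])
p1,R1=sta(ROT,PTC,(-138,0,103));plan2(p1,R1,3)"
```

```text
[0.4686112  0.05842883 0.0973426 ] [-0.13  0.15 -1.3  -0.55  0.16 -0.2 ] [ 0.5 -0.5 -0.1]
nominal [-136.4    1.6  105.1] [0.3 0.6 0. ]
[201, 199, 204, 122, 117]
[-136.2    1.8  105.3    2.1    1.    -0.2] med 0.9
[-136.6    1.9  105.8    1.8    0.4   -0.2] med 0.93
(array([-135.89035994,    1.23770032,  106.14833048]), array([ 0.23513485,  0.44573731, -0.02580263]))
err [-1.9 -1.4 -3.3]
[1.2, -0.4, 0.4] [0.04, -0.15, 0.07]
[1.2, -0.4, 0.4] [0.04, -0.15, 0.07]
[1.2, -0.4, 0.4] [0.04, -0.15, 0.07]
```

```bash
python3 -c "
from h import *
p,d=manip.snapshot('scene');cv2.imwrite('pics/c5.png',cv2.resize(p[200:290,240:360,::-1],(800,600),interpolation=cv2.INTER_CUBIC))"
```

```text
(no output)
```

View pics/c5.png

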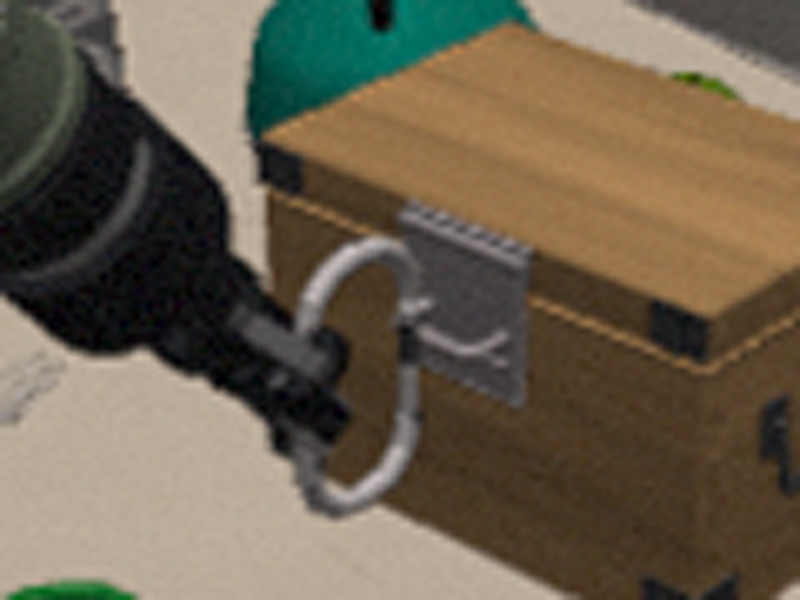

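The crop shows the hasp flat over the staple (465,310) and the carabiner upright in front of it, with the gate side (408,350) facing the staple bar (460,345). Next I press in.

send_rows:
  deltas:
    - [[1,0,2],[0,0,0],0]
    - [[-1.5,0,2.5],[0,0,0],0]
    - [[-2.3,0,2],[0,0,0],0]
    - [[-2.3,0,2],[0,0,0],0]
    - [[0,0,0],[0,0,0],0]

```text
time_s: 17.1
tool_pos: [0.4787, 0.0599, 0.0944]
eef_rot: [0.337, -0.055, 0.94, 0.018]
contact_force: [-2.6, -0.3, -0.4]
gripper_width: 0.098
finger_force: 59.9
```

```bash
python3 -c "
from h import *
s,o,e=cb();print(o,e,s['contact_force'],s['joint_positions'].round(2))
p1,R1=sta(ROT,PTC,(-115,0,103));plan2(p1,R1,5)"
```

```text
[-126.21709851    1.77437768  102.22181965] [ 0.29227414  0.57325233 -0.00553326] [-2.56882716 -0.29147414 -0.3519407 ] [-0.12  0.18 -1.28 -0.56  0.15 -0.19]
err [11.4 -0.2  0.6]
[-1.8, -0.3, 1.3] [0.04, -0.11, 0.05]
[-1.8, -0.3, 1.4] [0.04, -0.11, 0.05]
[-1.8, -0.3, 1.4] [0.04, -0.11, 0.05]
[-1.8, -0.3, 1.4] [0.04, -0.11, 0.05]
[-1.8, -0.3, 1.4] [0.04, -0.11, 0.05]
```

Contact on the gate at 2.6 N. Keep pressing in.

send_rows:
  deltas:
    - [[-1.8,-0.3,1.4],[0,0,0],0]
    - [[-1.8,-0.3,1.4],[0,0,0],0]
    - [[-1.8,-0.3,1.4],[0,0,0],0]
    - [[-1.5,-0.3,1.3],[0,0,0],0]
    - [[0,0,0],[0,0,0],0]

```text
time_s: 17.52
tool_pos: [0.4875, 0.0596, 0.0946]
eef_rot: [0.337, -0.055, 0.94, 0.018]
contact_force: [-3.4, -0.2, -3.5]
gripper_width: 0.096
finger_force: 59.7
```

```bash
python3 -c "
from h import *
s,o,e=cb();print(o,e,s['contact_force'],s['wrist_torque'])"
```

```text
[-117.48247009    0.36592524  102.44545832] [ 0.27784894  0.56522417 -0.01007575] [-3.44875676 -0.24633221 -3.51296317] [-0.23810786  1.72044372  0.04656639]
```

send_rows:
  deltas:
    - [[-0.8,0,0.6],[0,0,0],0]
    - [[-0.8,0,0.6],[0,0,0],0]
    - [[0,0,0],[0,0,0],0]

```text
time_s: 17.77
tool_pos: [0.4896, 0.0598, 0.095]
eef_rot: [0.337, -0.055, 0.94, 0.018]
contact_force: [-4.1, 0.1, -2.2]
gripper_width: 0.104
finger_force: 59.9
```

send_rows:
  deltas:
    - [[-0.8,0,0.6],[0,0,0],0]
    - [[-0.4,0,0.3],[0,0,0],0]
    - [[0,0,0],[0,0,0],0]

```text
time_s: 18.02
tool_pos: [0.4903, 0.0599, 0.0946]
eef_rot: [0.336, -0.055, 0.94, 0.018]
contact_force: [-7.0, -0.1, -0.6]
gripper_width: 0.1
finger_force: 60.4
```

```bash
python3 -c "
from h import *
s,o,e=cb();print(o,e,s['contact_force'],s['wrist_torque'])"
```

```text
[-114.66616998    0.31605483  102.44421983] [ 0.25887188  0.59535658 -0.01353727] [-6.998838   -0.12747221 -0.64331047] [-0.19975881  1.75323531 -0.02029951]
```

send_rows:
  deltas:
    - [[1.5,0,2.6],[0,0,0],0]
    - [[1.9,0,2.3],[0,0,0],0]
    - [[1.9,0,2.3],[0,0,0],0]
    - [[1.9,0,2.3],[0,0,0],0]
    - [[0,0,0],[0,0,0],0]

```text
time_s: 18.43
tool_pos: [0.4901, 0.0599, 0.082]
eef_rot: [0.336, -0.055, 0.94, 0.018]
contact_force: [-4.5, -0.6, -5.2]
gripper_width: 0.1
finger_force: 59.5
```

```bash
python3 -c "
from h import *
s,o,e=cb();print(o,e,s['contact_force'],s['wrist_torque'])"
```

```text
[-114.85768202    0.3743893    89.78503826] [0.25202812 0.68118942 0.00198221] [-4.48033563 -0.55822914 -5.22689833] [-0.24595995  2.08473351 -0.05396406]
```

send_rows:
  deltas:
    - [[1.8,0,2.4],[0,0,0],0]
    - [[1.9,0,2.3],[0,0,0],0]
    - [[1.9,0,2.3],[0,0,0],0]
    - [[0,0,0],[0,0,0],0]

```text
time_s: 18.77
tool_pos: [0.4913, 0.0599, 0.0737]
eef_rot: [0.337, -0.055, 0.94, 0.018]
contact_force: [-4.1, -0.4, -4.0]
gripper_width: 0.1
finger_force: 59.7
```

```bash
python3 -c "
from h import *
s,o,e=cb();print(o,e,s['contact_force'],s['wrist_torque'])
p,d=manip.snapshot('scene');cv2.imwrite('pics/c6.png',cv2.resize(p[200:290,240:360,::-1],(800,600),interpolation=cv2.INTER_CUBIC))"
```

```text
[-113.65361445    0.1471254    81.52592878] [ 0.25757034  0.56560835 -0.01527367] [-4.06770677 -0.39068537 -4.00284784] [-0.19339016  1.68274521 -0.01965827]
```

View pics/c6.png

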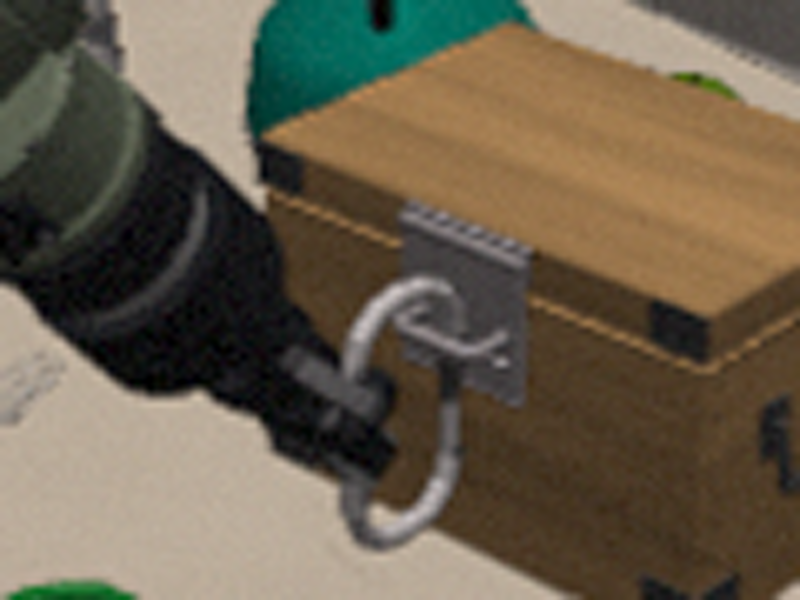

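The crop shows the staple bar (455,345) now inside the loop near the nose. About 4 N remains on the gate, so I'll lower a little more.

send_rows:
  deltas:
    - [[1.3,0,1.5],[0,0,0],0]
    - [[1.3,0,1.5],[0,0,0],0]
    - [[0,0,0],[0,0,0],0]

```text
time_s: 19.07
tool_pos: [0.4919, 0.0599, 0.0704]
eef_rot: [0.337, -0.055, 0.94, 0.018]
contact_force: [-2.2, -0.5, -3.2]
gripper_width: 0.105
finger_force: 59.4
```

send_rows:
  deltas:
    - [[1.3,0,1.5],[0,0,0],0]
    - [[1.3,0,1.5],[0,0,0],0]
    - [[0,0,0],[0,0,0],0]

```text
time_s: 19.32
tool_pos: [0.4932, 0.0599, 0.0673]
eef_rot: [0.339, -0.055, 0.939, 0.018]
contact_force: [-3.4, -1.6, 3.8]
gripper_width: 0.1
finger_force: 60.6
```

```bash
python3 -c "
from h import *
s,o,e=cb();print(o,e,s['contact_force'],s['wrist_torque'])"
```

```text
[-1.11812539e+02 -4.24255122e-02  7.52383199e+01] [ 0.29748985  0.30013187 -0.04001511] [-3.42420805 -1.58032728  3.75869324] [-0.03726264  0.44836417  0.03648098]
```

send_rows:
  deltas:
    - [[1.0,0,-1.6],[0,0,0],0]
    - [[1.0,0,-1.6],[0,0,0],0]
    - [[0,0,0],[0,0,0],0]
  force: 100

```text
time_s: 19.57
tool_pos: [0.4883, 0.0595, 0.0679]
eef_rot: [0.338, -0.055, 0.94, 0.018]
contact_force: [-1.1, -0.7, -0.8]
gripper_width: 0.088
finger_force: 97.7
```

```bash
python3 -c "
from h import *
s,o,e=cb();print(o,e,s['contact_force'])
Rc=Ro.from_euler('ZYX',e,degrees=True).as_matrix()
B=[]
for i in range(3):
    p,d=manip.snapshot('scene');uv,P=cloud('scene',d);B.append(((P-BC)@RB*1000-o)@Rc)
B=np.vstack(B)
for z in range(-36,50,6):
    k=B[(abs(B[:,2]-z-3)<3)&(abs(B[:,1])<9)&(B[:,0]>-10)&(B[:,0]<36)]
    if len(k):print(z,len(k),np.percentile(k[:,0],[5,25,50,75,95]).round(1))
cv2.imwrite('pics/c7.png',cv2.resize(p[225:285,270:350,::-1],(800,600),interpolation=cv2.INTER_CUBIC))"
```

```text
[-116.72503513    0.16217612   75.77203218] [ 0.28278195  0.45748884 -0.02473212] [-1.10241451 -0.74714748 -0.81135085]
-36 24 [20.3 21.4 23.1 24.4 28.6]
-30 28 [21.8 23.6 26.9 27.9 29.3]
-24 21 [23.5 24.5 26.  27.6 30.3]
-18 13 [24.  25.1 26.4 28.  30.5]
-12 16 [22.9 24.  25.4 28.1 30.5]
-6 18 [22.5 25.  26.  28.2 30.3]
0 15 [21.9 23.2 25.  28.2 31.6]
6 35 [22.9 24.8 26.8 34.  35.4]
12 36 [24.  25.9 29.3 34.  35.3]
18 13 [23.7 24.8 26.2 27.6 30.4]
24 1 [19. 19. 19. 19. 19.]
30 59 [13.8 15.5 18.2 23.6 28.5]
36 39 [18.3 21.8 27.8 34.3 35.6]
42 59 [-3.9 15.6 23.8 34.  35.4]
48 94 [-9.  -3.1  6.  32.8 34.9]
```

View pics/c7.png

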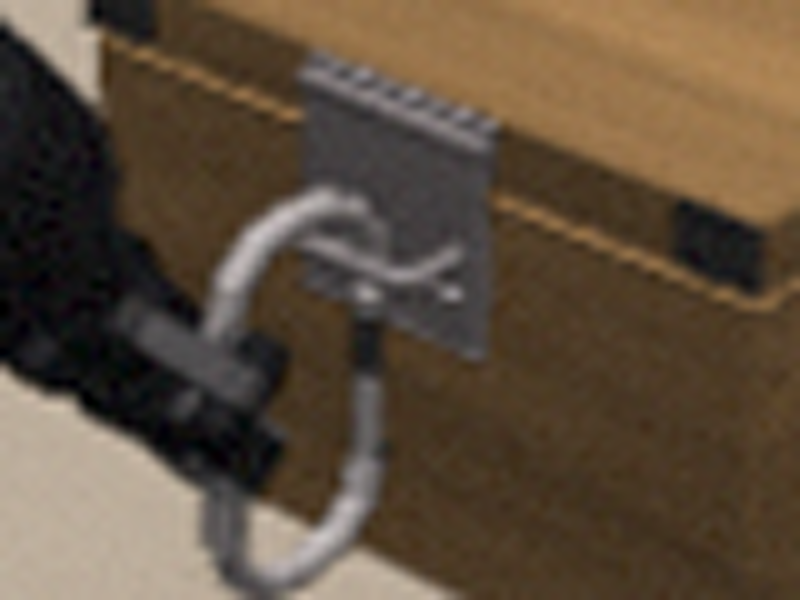

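The crop shows the gate straight and shut against the nose (365,290–440), with the bar inside the loop; the depth readings put the gate at x ≈ 26 mm along its whole length. Next is the pull test, straight down.

send_rows:
  deltas:
    - [[0.8,0,1],[0,0,0],0]
    - [[0.6,0,0.8],[0,0,0],0]
    - [[0.6,0,0.8],[0,0,0],0]
    - [[0,0,0],[0,0,0],0]

```text
time_s: 20.05
tool_pos: [0.489, 0.0595, 0.0646]
eef_rot: [0.338, -0.055, 0.939, 0.018]
contact_force: [2.0, 0.1, 0.4]
gripper_width: 0.089
finger_force: 97.6
```

send_rows:
  deltas:
    - [[0.6,0,0.8],[0,0,0],0]
    - [[0.6,0,0.8],[0,0,0],0]
    - [[0,0,0],[0,0,0],0]

```text
time_s: 20.3
tool_pos: [0.4898, 0.0595, 0.0632]
eef_rot: [0.339, -0.055, 0.939, 0.018]
contact_force: [3.7, 1.0, 2.9]
gripper_width: 0.088
finger_force: 97.6
```

send_rows:
  deltas:
    - [[0.6,0,0.8],[0,0,0],0]
    - [[0.6,0,0.8],[0,0,0],0]
    - [[0,0,0],[0,0,0],0]

```text
time_s: 20.55
tool_pos: [0.4905, 0.0595, 0.0618]
eef_rot: [0.34, -0.055, 0.939, 0.018]
contact_force: [2.6, 0.7, 6.7]
gripper_width: 0.087
finger_force: 98.3
```

send_rows:
  deltas:
    - [[0.6,0,0.8],[0,0,0],0]
    - [[0,0,0],[0,0,0],0]

```text
time_s: 20.72
tool_pos: [0.491, 0.0595, 0.0613]
eef_rot: [0.34, -0.055, 0.939, 0.018]
contact_force: [1.3, 0.2, 10.3]
gripper_width: 0.085
finger_force: 99.4
```

10 N; hold for a bit over a second.

send_rows:
  deltas:
    - [[0,0,0],[0,0,0],0]
    - [[0,0,0],[0,0,0],0]
    - [[0,0,0],[0,0,0],0]
    - [[0,0,0],[0,0,0],0]
    - [[0,0,0],[0,0,0],0]
    - [[0,0,0],[0,0,0],0]
    - [[0,0,0],[0,0,0],0]

```text
time_s: 21.3
tool_pos: [0.4909, 0.0595, 0.0614]
eef_rot: [0.34, -0.055, 0.939, 0.018]
contact_force: [0.6, -0.1, 9.5]
gripper_width: 0.087
finger_force: 99.2
```

send_rows:
  deltas:
    - [[0,0,0],[0,0,0],0]
    - [[0,0,0],[0,0,0],0]
    - [[0,0,0],[0,0,0],0]
    - [[0,0,0],[0,0,0],0]
    - [[0,0,0],[0,0,0],0]
    - [[0,0,0],[0,0,0],0]
    - [[0,0,0],[0,0,0],0]
    - [[0,0,0],[0,0,0],0]

```text
time_s: 21.97
tool_pos: [0.4909, 0.0595, 0.0614]
eef_rot: [0.34, -0.055, 0.939, 0.018]
contact_force: [0.9, 0.4, 10.9]
gripper_width: 0.086
finger_force: 99.2
```

send_rows:
  deltas:
    - [[-0.6,0,-0.8],[0,0,0],0]
    - [[-0.6,0,-0.8],[0,0,0],0]
    - [[-0.3,0,-0.4],[0,0,0],0]
    - [[0,0,0],[0,0,0],0]
  force: 40

```text
time_s: 22.3
tool_pos: [0.4899, 0.0594, 0.0627]
eef_rot: [0.339, -0.055, 0.939, 0.018]
contact_force: [6.8, 1.0, 1.9]
gripper_width: 0.089
finger_force: 97.3
```

send_rows:
  deltas:
    - [[0,0,0],[0,0,0],0.2]
    - [[0,0,0],[0,0,0],0.4]
    - [[0,0,0],[0,0,0],0.5]
    - [[0,0,0],[0,0,0],0.5]
    - [[0,0,0],[0,0,0],0.5]

```text
time_s: 22.72
tool_pos: [0.4873, 0.0596, 0.0612]
eef_rot: [0.336, -0.055, 0.94, 0.018]
contact_force: [0.6, -0.3, -0.3]
gripper_width: 0.498
finger_force: 0.0
```

send_rows:
  deltas:
    - [[0,0,-10],[0,0,0],0.5]
    - [[0,0,-15],[0,0,0],0.5]
    - [[0,0,-20],[0,0,0],0.5]
    - [[0,0,-20],[0,0,0],0.5]
    - [[0,0,-20],[0,0,0],0.5]
    - [[0,0,-20],[0,0,0],0.5]
    - [[0,0,0],[0,0,0],0.5]
    - [[0,0,0],[0,0,0],0.5]

```text
time_s: 23.38
tool_pos: [0.4288, 0.0522, 0.1478]
eef_rot: [0.335, -0.055, 0.94, 0.018]
contact_force: [0.8, 0.8, 0.7]
gripper_width: 0.502
finger_force: 0.0
```

```bash
python3 -c "
from h import *
s,p,R=cur();print(p,s['contact_force'],s['joint_positions'].round(2),s['time_s'])
p,d=manip.snapshot('scene');cv2.imwrite('pics/c8.png',cv2.resize(p[200:320,230:390,::-1],(800,600),interpolation=cv2.INTER_CUBIC))
uv,P=cloud('scene',d);B=(P-BC)@RB*1000
for lo in range(76,148,12):
    k=B[(B[:,2]>=lo)&(B[:,2]<lo+12)&(abs(B[:,1])>23.5)&(abs(B[:,1])<29)&(B[:,0]<-60)&(B[:,0]>-100)]
    if len(k):print(lo,len(k),np.percentile(k[:,0],[5,20,50]).round(1))
"
```

```text
[0.42877342 0.05223888 0.14782915] [0.79264408 0.78445238 0.67024299] [-0.18 -0.13 -1.29 -0.25  0.18 -0.24] 23.3833
76 12 [-84.4 -82.5 -80.5]
88 16 [-83.  -82.3 -81. ]
100 17 [-86.1 -82.4 -81.2]
112 17 [-83.1 -82.7 -81.2]
124 13 [-83.9 -82.9 -82.5]
136 24 [-84.1 -83.2 -80.7]
```

View pics/c8.png

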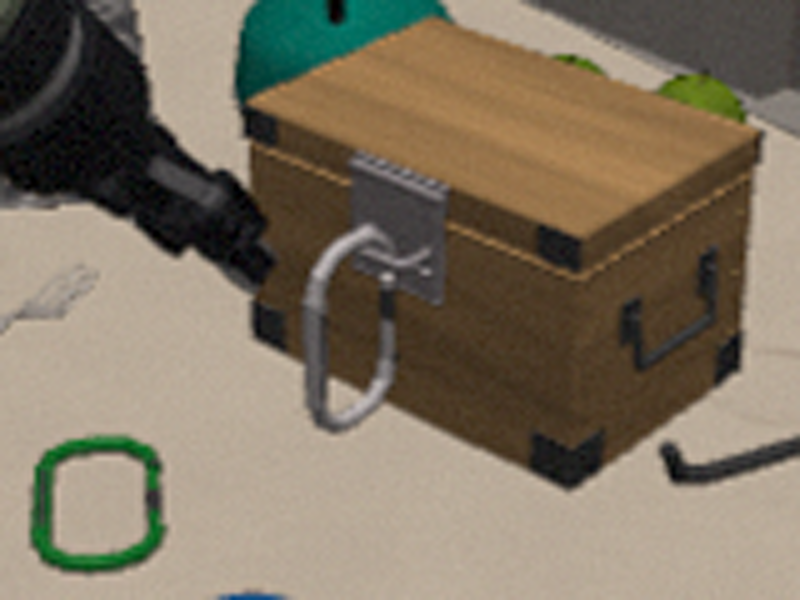

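The crop shows the carabiner (350,330) hanging on the staple bar with its gate shut, the hasp flat (400,220) and the gripper clear. I'm handing it in.

```bash
python3 -c "
from workcell import manip
print(manip.sign_off())"
```

```text
the job is handed in; nothing more can be done
None
```

The treat box is locked: the lid is shut, the hasp is flat over the staple, and the carabiner hangs on the staple bar with its gate shut after holding a pull of about 10 N for 1.25 s; I handed the job in at about 23 s.

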